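# Lower a ratcheted table easel flat

## Robot

A 6-joint arm with a two-finger parallel gripper is mounted at the origin on the work surface. World frame = base frame: x ahead of the robot, y to its left, z up, the work surface at z = 0. Lengths are in mm, angles in rad, forces in N, time in s.
With the tool pointing down it reaches from about 350 to 975 mm from the base axis. Payload 7.1 kg.
Tool frame: the origin (TCP) lies on the centre line of the jaws, within the pads' length; the fingertips stand 8 mm ahead of it and the grasp point (between the pads) lies 11 mm behind it; z points along the fingers, x is the direction in which the jaws open and shut, and the axes are right-handed (so a half turn about z gives the same grasp; the last joint's range is limited). The gripper opens to 88 mm and grips with 3 to 60 N. Pads are 20 mm wide; open, the fingers measure 115 mm over their backs; the gripper's body (75 mm by 178 mm) begins 61 mm behind the grasp point.
Start: joints at [1.192, 0.423, 1.63, -0, 1.089, -0.019], TCP at [220.022, 584.974, 193.975] pointing down, gripper open.
Joint ranges: [-3, 3], [-0.9, 2.11], [0.09, 2.58], [-1.31, 4.45], [0.11, 2.69], [-2.54, 2.54]. Speed limits (rad/s): [2.39, 2.39, 3.01, 3.14, 3.14, 3.14].

## Interface

Orientations are given as a rotation vector (axis times angle).
In Python, from workcell import ctrl gives the robot as it stands.
- The arm moves only by the shell command python3 -m handwheel 'ROWS'. ROWS is JSON, a list of rows, each a list of 3 entries, a list of its own where there are three numbers: the turn, a rotation vector about the tool's x, y, z in rad, then the shift along the tool's x, y, z in mm, then the opening, from 0 (shut) to 1 (fully open). In form: [[[ax, ay, az], [tx, ty, tz], jaw], ...]. A call has exactly 10 rows; each row shifts and turns the pose as measured when the row begins, along the tool's axes as they then stand; what a row does not reach is not made up. A row lasts 1/12 s, in which the tool goes at most 41.7 mm and 7.16 degrees, less where a joint would pass 70% of its speed; a pose out of reach is approached as far as the arm can. A call with a gripper value outside its range is refused whole. The fingers move at their own pace and stop on an object; the grip force is fixed at half the most. Time passes only in rows, so rows that do not move let the fingers close, or fill a call up. It gives the time, the measured TCP pose, the force and the opening at its end, in the units of the state.
- ctrl.get_obs(): the state, without advancing time (a new reading comes with each control period).
- ctrl.get_image(name): name is "scene" or "top" or "wrist"; returns a dict with "pixels" (384x512x3 uint8, red, green, blue), "camera_matrix" (3x3 intrinsics, pixels), "rvec" (rotation vector, rad) and "tvec" (3), from world to camera coordinates, as OpenCV has them. Camera axes: x right, y down, z forward; pixel columns grow to the right and rows downward; lengths in mm; the calibration is good to about 2 mm. A picture is of the moment at which its call begins. There is no depth.
- ctrl.close_job(): hands the job in, once; it reports no verdict.
Trained networks look in a picture, given as the dict that the camera call returned (one of the last four; its "shot" number tells which), for a name from the list of things; names that differ only in an ending like _2 or _b are one class to them, and where a whole thing is asked for, a point or a joint stands for the part that bears it (a point fixed in the world has none). Each returns a list of dicts, best first, with "score" (0 to 1); they miss things now and then, are a little off and sometimes report something else, mostly with a low value. They report only what shows in the picture. A call takes as long as a camera call.
- ctrl.look_for(picture, query): "position" ([x, y, z] in mm, in the coordinates of the camera as it stood for that picture, good to about 4 mm: the middle of the surface that is visible of it).
- ctrl.spot_point(picture, query): "position" ([x, y, z] in mm, in the coordinates of the camera as it stood for that picture, good to about 4 mm: a listed point, or the origin of a listed thing).
The state is a dict: "t": time; "qpos": joint angles; "qvel": joint speeds; "joint_torque": joint torques, N m; "ee_pos": TCP position; "orientation": TCP orientation; "ft_force": force on the tool from outside, world axes, zero at the start; "moment": the same for the moment, N m; "width": finger opening in mm.
Only numpy, scipy, OpenCV 4.12 (cv2) and the standard library are available. Lean on these libraries where they do the work, as an engineer would, in place of code of your own. Each camera call takes 0.05 s, during which the arm holds its last target.

## Task

The canvas on the table easel is to be worked on lying flat: press down the thumb tab of the easel's ratchet pawl until the pawl is free of the toothed wheel (it stays there), and then push the mast down by its round push bar, past the teeth, until it lies fully flat on its rests. Only press and push: do not raise the mast, do not touch the wet canvas, leave the pawl free, and leave the other things on the table where they are.

Things in the scene. Friction and masses are not known exactly. Their poses are not given: they have to be found in the camera images.
- easel: low wooden table easel, its base fixed to the table (frame 340 x 210 mm, 35 mm high). Origin at table height, z up; its +x runs from the hinge towards the push bar as the mast lies down; its -y side carries the ratchet. Hinge axis: parallel to easel y, at easel x -60 mm, height 100 mm. Pawl pivot: parallel to easel y, at easel (-125, -85) mm, height 158 mm. The base never moves.
- mast_hinge (a point): fixed point on the mast's hinge axis, half-way across the easel (easel x -60, y 0, height 100 mm)
- mast (a joint): tilt of the mast above flat, rad: 0 = lying flat on its rest blocks (hard stop), starts near 0.96. A toothed wheel of 70 mm radius on the hinge turns with it. With the pawl engaged it stops at about 0.9 when pushed down; with the pawl free it stays at any angle by hinge friction. Lowering takes 2 to 10 N on the push bar along its arc; straight down on the steep bar the fingertip drags, up to 20 N.
- bar_mid (a point): middle of the round wooden push bar across the free end of the mast: axis parallel to easel y, 24 mm diameter, 150 mm long, on the bar's axis, 240 mm from the hinge axis. It moves on a circle about the hinge: at tilt t it lies at easel x = -60 + 240 cos t, y 0, height = 100 + 240 sin t (mm). Its near face is 41 mm from the end of the canvas.
- pawl (a joint): angle of the steel ratchet pawl, a rocker beside the mast, rad: 0 = its nose is hooked into the toothed wheel (start), 0.40 = thumb tab fully down, nose well out of the teeth (hard stop). The nose clears the teeth at about 0.2. The stiff pivot leaves the pawl where it is put; pressing the tab takes about 4 N, straight down.
- pawl_tab (a point): centre of the top face of the pawl's flat steel thumb tab, 36 mm (easel x) x 40 mm (easel y), 8 mm thick, about 184 mm above the table at the start, 53 mm to the -x side of the pawl's pivot. Pressed straight down it sinks about 20 mm to the stop.
- canvas: small primed canvas with wet ink, 150 (easel x, flat) x 130 x 16 mm, fixed on the mast between ledge and push bar; origin at the centre of its underside, z out of the painted face. Not to be touched.
- tub: loose light plastic paint tub, open, 120 x 90 x 55 mm, stands near the thumb-tab end of the easel; origin at the centre of its underside; to be left alone
- tape: loose roll of masking tape lying flat, 84 mm across, 25 mm high, beside the ratchet wheel; origin at the centre of its underside; to be left alone
- tin: loose open aluminium tin, 66 mm across, 85 mm high, beside the easel on the ratchet side; origin at the centre of its underside; to be left alone
- bottle: loose white paint bottle, 48 mm across, 130 mm high, close to the thumb tab; origin at the centre of its underside; to be left alone
- jar: loose glass jar, 68 mm across, 85 mm high, beyond the push-bar end; origin at the centre of its underside; to be left alone
- brush: loose 200 mm paint brush lying on the table beyond the easel's push-bar end; origin at the centre of its underside; to be left alone
- eraser: loose rubber eraser 45 x 24 x 14 mm lying on the easel's base crosspiece; origin at the centre of its underside; to be left alone

How it is judged (in metres and radians):
On the way, in this order (a step that is already met when the one before it is completed fails the run):
1. the pawl is pressed free while the mast still stands up (value of joint pawl above 0.22 rad and value of joint mast above 0.8 rad), for 0.1 s.
2. the mast is pushed down flat with the pawl free (value of joint mast below 0.05 rad and value of joint pawl above 0.2 rad), for 0.2 s.
At the end, for the whole second after the job is handed in: the mast lies flat (tilt under 0.05 rad) and at rest, the pawl is still free (angle over 0.2 rad) (all of step 2 and velocity of joint mast between -0.05 and 0.05 rad/s); the robot touches nothing.
It fails at once if the mast is raised (tilt over 1.08 rad) (value of joint mast above 1.08 rad).
It fails at once if the robot touches the wet canvas (over 0.5 N) (contact force between canvas and the fingers above 0.5 N or contact force between canvas and the arm above 0.5 N).
It fails at once if another thing is moved or lifted (over 15 mm) (distance of any of tub, tape, tin, bottle, jar, brush, eraser from where it was at the start of the episode above 0.015 m).
It also fails if it takes over 58 s, if anything falls off the work surface, if the arm or the gripper's body presses on something with over 40 N, if the wrist force passes 120 N, or if a joint passes its speed limit or range.

## Working session

There is one attempt and no reset: what is moved stays moved. The work goes in short steps, Python scripts to look and compute and a shell command to move; the robot and the scene stay as the last step left them, time stands still between calls to the robot, and variables do not carry over. Pictures are saved under pics/ and viewed, and the job is handed in when it is done.

```bash
mkdir -p pics
cat > h.py <<'E'
import numpy as np, cv2
from workcell import ctrl
def w(pic,p):
    R=cv2.Rodrigues(np.array(pic["rvec"],float))[0]
    return R.T@(np.array(p,float)-np.array(pic["tvec"],float).ravel())
def proj(pic,P):
    return cv2.projectPoints(np.array(P,float).reshape(-1,3),np.array(pic["rvec"],float),np.array(pic["tvec"],float),np.array(pic["camera_matrix"],float),None)[0].reshape(-1,2)
def save(pic,n): cv2.imwrite("pics/"+n,cv2.cvtColor(pic["pixels"],cv2.COLOR_RGB2BGR))
E
python3 - <<'E'
from h import *
for c in ["scene","top"]:
    p=ctrl.get_image(c); save(p,c+"0.png")
    for q in ["mast_hinge","bar_mid","pawl_tab","easel","canvas","tub","tape","tin","bottle","jar","brush","eraser"]:
        r=ctrl.spot_point(p,q)
        print(c,q,[(round(a["score"],2),w(p,a["position"]).round(0).tolist()) for a in r[:2]])
o=ctrl.get_obs();print(o)
E
```

```text
scene mast_hinge [(0.68, [454.0, -64.0, 103.0])]
scene bar_mid [(0.71, [456.0, -62.0, 105.0]), (0.7, [475.0, 65.0, 300.0])]
scene pawl_tab [(0.7, [524.0, -194.0, 181.0])]
scene easel [(0.81, [461.0, -0.0, 0.0])]
scene canvas [(0.59, [465.0, -7.0, 197.0])]
scene tub [(0.76, [384.0, -302.0, 2.0])]
scene tape [(0.62, [635.0, -56.0, -1.0])]
scene tin [(0.86, [656.0, 85.0, -1.0]), (0.54, [525.0, -191.0, 183.0])]
scene bottle [(0.81, [556.0, -268.0, -1.0]), (0.25, [634.0, -57.0, -4.0])]
scene jar [(0.87, [613.0, 326.0, 1.0])]
scene brush []
scene eraser [(0.49, [397.0, -141.0, 36.0])]
top mast_hinge [(0.87, [452.0, -63.0, 95.0]), (0.29, [659.0, 86.0, 0.0])]
top bar_mid [(0.85, [479.0, 67.0, 298.0])]
top pawl_tab [(0.96, [520.0, -185.0, 188.0]), (0.26, [384.0, -298.0, 3.0])]
top easel [(0.91, [469.0, -4.0, -3.0])]
top canvas [(0.71, [461.0, -7.0, 197.0])]
top tub [(0.83, [383.0, -299.0, 1.0])]
top tape [(0.62, [635.0, -60.0, 0.0])]
top tin [(0.28, [387.0, -301.0, 3.0])]
top bottle [(0.95, [552.0, -271.0, -1.0])]
top jar [(0.96, [615.0, 321.0, 3.0])]
top brush [(0.66, [509.0, 250.0, -0.0])]
top eraser [(0.73, [401.0, -143.0, 38.0]), (0.64, [478.0, 66.0, 300.0])]
{'t': 1.3, 'qpos': array([ 1.19201615e+00,  4.23107523e-01,  1.62992439e+00, -3.57046633e-06,
        1.08860515e+00, -1.89951910e-02]), 'qvel': array([-0.00144992,  0.00019853, -0.00104663, -0.00143559, -0.00214576,
       -0.00058463]), 'joint_torque': array([ 2.11087345e-04, -5.44567430e+01, -2.74046087e+01,  6.43385877e-02,
        1.69080065e-02, -5.56249393e-07]), 'ee_pos': array([220.00698585, 584.96054155, 193.96075841]), 'orientation': array([ 2.58303882e+00,  1.78811182e+00, -5.53499173e-05]), 'ft_force': array([0.16677869, 0.24537834, 0.60018107]), 'moment': array([-0.01276112,  0.02976348,  0.01845917]), 'width': 87.95098048461088}
```

View pics/scene0.png

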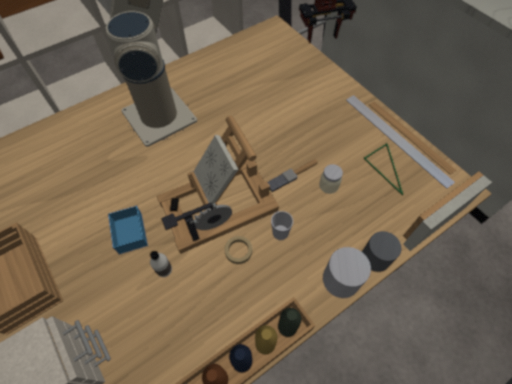

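View pics/top0.png

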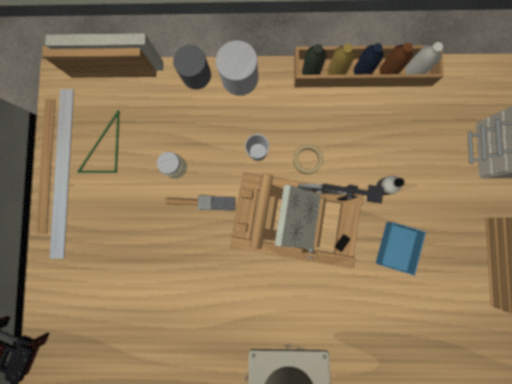

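The scene camera shows the easel near (220,190), with the pawl tab near (170,220) and the bottle at (158,262). The top camera shows the bar at about x=262, the tab at (375,193) and the bottle at (392,185). Next I'll fit the easel pose and overlay it.

```bash
cat >> h.py <<'E'
def E(o,th,P):
    P=np.array(P,float).reshape(-1,3);c,s=np.cos(th),np.sin(th)
    return np.c_[o[0]+c*P[:,0]-s*P[:,1],o[1]+s*P[:,0]+c*P[:,1],P[:,2]]
def bar(t,y=0,dr=0): return [-60+240*np.cos(t),y,100+240*np.sin(t)+dr]
def overlay(p,o,th,t,n,box,k):
    im=cv2.cvtColor(p["pixels"],cv2.COLOR_RGB2BGR);x0,y0,x1,y1=box
    im=cv2.resize(im[y0:y1,x0:x1],None,fx=k,fy=k,interpolation=cv2.INTER_CUBIC)
    f=lambda P:((proj(p,E(o,th,P))-[x0,y0]+.5)*k).astype(int).reshape(-1,1,2)
    cv2.polylines(im,[f([[sx*170,sy*105,35] for sx,sy in((1,1),(1,-1),(-1,-1),(-1,1))])],True,(0,255,0),1)
    cv2.polylines(im,[f([bar(t,-75),bar(t,75)])],False,(0,0,255),1)
    cv2.polylines(im,[f([[-178+a*18,-85+b*20,184] for a,b in((1,1),(1,-1),(-1,-1),(-1,1))])],True,(255,0,255),1)
    cv2.imwrite("pics/"+n,im)
E
python3 - <<'E'
from h import *
A=[];B=[];tab=[]
for c in ["top","scene"]*3:
    p=ctrl.get_image(c)
    for q,l in(("mast_hinge",[-60,0,100]),("bar_mid",bar(.96)),("easel",[0,0,0])):
        for a in ctrl.spot_point(p,q):
            P=w(p,a["position"])
            if a["score"]>.5 and abs(P[2]-l[2])<12: A.append(P);B.append(l)
    for a in ctrl.spot_point(p,"pawl_tab")[:1]: tab.append(w(p,a["position"]))
    if c=="top":pt=p
    else: ps=p
A=np.array(A);B=np.array(B)
from scipy.optimize import least_squares
r=least_squares(lambda v:(E(v[:2],v[2],B)-A)[:,:2].ravel(),[464,-4,1.39],loss="soft_l1",f_scale=4)
o,th=r.x[:2],r.x[2];print(r.x, np.abs(r.fun).max()); print(np.array(tab).round(0))
print("tab",E(o,th,[-178,-85,184]),"bar",E(o,th,bar(.96)),"barflat",E(o,th,bar(0)))
overlay(pt,o,th,.96,"ovt.png",(210,140,430,290),3.6)
overlay(ps,o,th,.96,"ovs.png",(90,100,310,290),3.1)
E
```

```text
[465.42795083  -3.50521915   1.4011842 ] 189.81891928837706
[[ 520. -187.  187.]
 [ 522. -193.  182.]
 [ 521. -188.  187.]
 [ 525. -193.  181.]
 [ 518. -190.  188.]
 [ 527. -194.  183.]]
tab [[ 519.16181835 -193.29897954  184.        ]] bar [[478.53439653  73.0253991  296.60597639]] barflat [[495.81196015 173.91183746 100.        ]]
```

View pics/ovt.png

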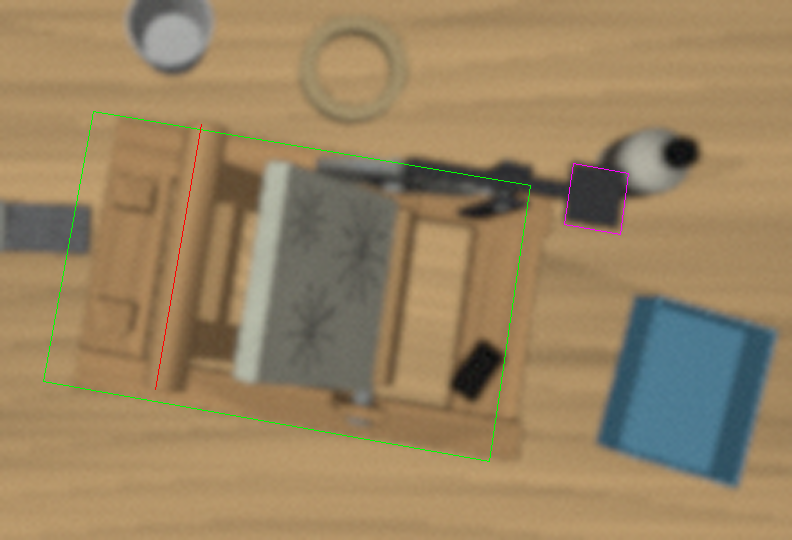

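View pics/ovs.png

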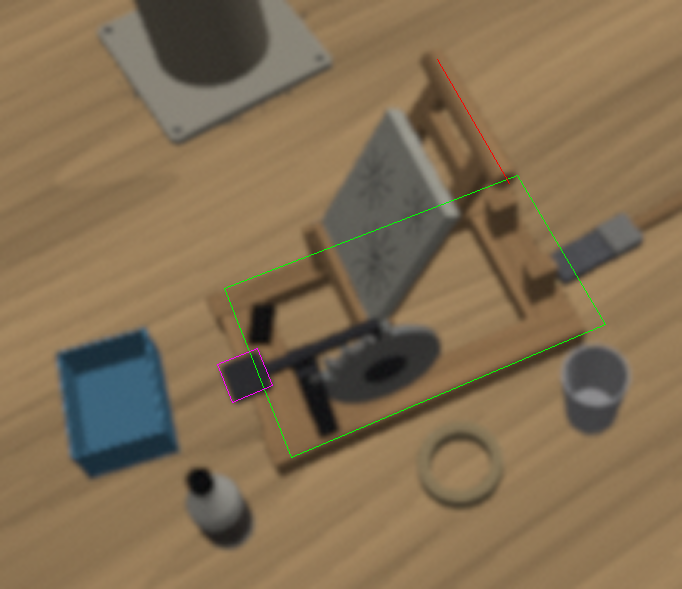

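The tab overlay fits in both views. The bar lies about 8 mm to -x of the fitted line, so I'll use its measured position of about (478,67,299). First move: lift, turn, and shut the jaws.

```bash
python3 -m handwheel '[[[0,0,0.12],[0,0,-25],0],[[0,0,0.12],[0,0,-25],0],[[0,0,0.12],[0,0,-25],0],[[0,0,0.12],[0,0,-25],0],[[0,0,0.12],[0,0,-25],0],[[0,0,0.12],[0,0,-25],0],[[0,0,0.12],[0,0,-25],0],[[0,0,0.12],[0,0,-25],0],[[0,0,0.12],[0,0,-25],0],[[0,0,0.12],[0,0,-25],0]]'
cat >> h.py <<'E'
def tool(target,yaw=None):
    o=ctrl.get_obs();R=cv2.Rodrigues(o["orientation"])[0]
    print("t",round(o["t"],2),"tcp",o["ee_pos"].round(1),"F",o["ft_force"].round(1),"w",round(o["width"]),"q",o["qpos"].round(2))
    print("tool shift",(R.T@(np.array(target)-o["ee_pos"])).round(1))
    if yaw is not None:
        T=np.array([[np.cos(yaw),np.sin(yaw),0],[np.sin(yaw),-np.cos(yaw),0],[0,0,-1]])
        print("tool turn",cv2.Rodrigues(R.T@T)[0].ravel().round(3))
E
python3 -c "
from h import *
tool([522,-191,420],-.176)"
```

```text
t: 3.63
ee_pos: [218.7, 581.6, 447.5]
orientation: [3.127, -0.054, -0.009]
ft_force: [-0.3, 1.0, -0.3]
width: 24.6
t 3.63 tcp [218.7 581.6 447.5] F [-0.3  1.  -0.3] w 25 q [ 1.19  0.25  1.31 -0.    1.6   1.23]
tool shift [329.9 761.3  36.8]
tool turn [0.015 0.004 0.142]
```

```bash
python3 -m handwheel '[[[0,0,0.07],[0,0,0],0],[[0,0,0.07],[0,0,0],0],[[0,0,0],[19.7,32,0],0],[[0,0,0],[19.7,32,0],0],[[0,0,0],[19.7,32,0],0],[[0,0,0],[19.7,32,0],0],[[0,0,0],[19.7,32,0],0],[[0,0,0],[19.7,32,0],0],[[0,0,0],[19.7,32,0],0],[[0,0,0],[19.7,32,0],0]]'
python3 -c "
from h import *
tool([522,-191,420],-.176)"
```

```text
t: 4.47
ee_pos: [326.9, 297.3, 454.5]
orientation: [3.127, -0.281, -0.001]
ft_force: [1.1, -0.3, 0.2]
width: 0.2
t 4.47 tcp [326.9 297.3 454.5] F [ 1.1 -0.3  0.2] w 0 q [ 0.71 -0.07  1.65 -0.    1.57  0.89]
tool shift [279.  445.7  35.1]
tool turn [ 0.002  0.001 -0.003]
```

```bash
python3 -m handwheel '[[[0,0,0],[21,33,0],0],[[0,0,0],[21,33,0],0],[[0,0,0],[21,33,0],0],[[0,0,0],[21,33,0],0],[[0,0,0],[21,33,0],0],[[0,0,0],[21,33,0],0],[[0,0,0],[21,33,0],0],[[0,0,0],[21,33,0],0],[[0,0,0],[21,33,0],0],[[0,0,0],[21,33,0],0]]'
python3 -c "
from h import *
tool([522,-191,420],-.176)"
```

```text
t: 5.3
ee_pos: [476.0, -84.2, 458.3]
orientation: [-3.128, 0.278, -0.013]
ft_force: [0.6, 1.0, 0.2]
width: 0.5
t 5.3 tcp [476.  -84.2 458.3] F [0.6 1.  0.2] w 0 q [-0.2  -0.01  1.58  0.    1.56 -0.02]
tool shift [63.8 97.  38.6]
tool turn [-0.002 -0.008 -0.001]
```

```bash
python3 -m handwheel '[[[0,0,0],[16,24.5,5],0],[[0,0,0],[16,24.5,5],0],[[0,0,0],[16,24.5,5],0],[[0,0,0],[16,24.5,5],0],[[0,0,0],[0,0,32],0],[[0,0,0],[0,0,32],0],[[0,0,0],[0,0,32],0],[[0,0,0],[0,0,32],0],[[0,0,0],[0,0,20],0],[[0,0,0],[0,0,0],0]]'
python3 - <<'E'
from h import *
tool([522,-191,205],-.176)
for c in ["top","scene","wrist"]:
    p=ctrl.get_image(c)
    print([(round(a["score"],2),w(p,a["position"]).round(0)) for a in ctrl.spot_point(p,"pawl_tab")[:2]])
    o=ctrl.get_obs()
    print(proj(p,o["ee_pos"]))
    im=cv2.cvtColor(p["pixels"],cv2.COLOR_RGB2BGR)
    if c=="scene": im=cv2.resize(im[100:290,90:310],None,fx=3,fy=3)
    cv2.imwrite(f"pics/b_{c}.png",im)
E
```

```text
t: 6.13
ee_pos: [527.1, -209.5, 285.3]
orientation: [3.125, -0.297, 0.024]
ft_force: [-0.4, 0.3, -0.4]
width: 0.3
t 6.13 tcp [ 527.1 -209.5  285.3] F [-0.4  0.3 -0.4] w 0 q [-0.4   0.24  1.68  0.    1.21 -0.21]
tool shift [ -9.7 -17.3  80.2]
tool turn [ 0.001 -0.015 -0.014]
[(0.92, array([ 520., -189.,  189.])), (0.52, array([462.,  -9., 201.]))]
[[399.36217981 186.01644717]]
[(0.58, array([ 525., -192.,  180.]))]
[[154.78704122 207.48609022]]
[(0.64, array([ 524., -194.,  185.]))]
[[255.26135047 223.11909234]]
```

View pics/b_wrist.png

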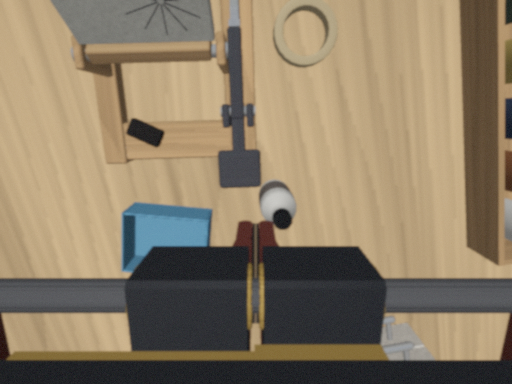

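View pics/b_scene.png

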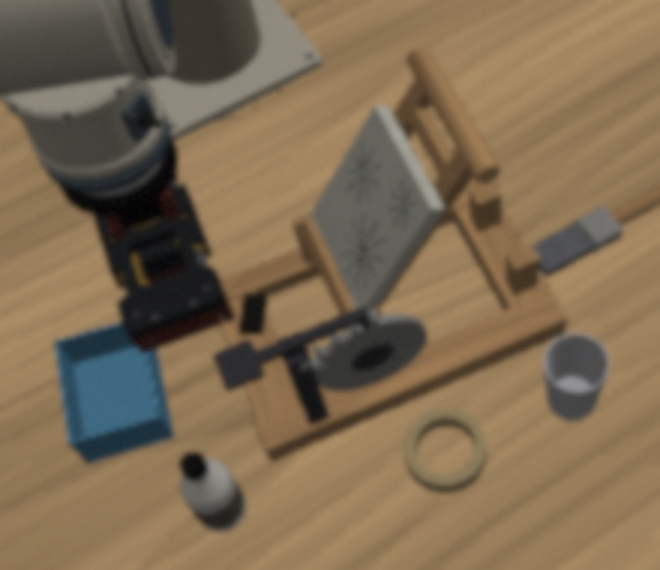

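The wrist picture shows the tab's top face centred near (239,168), with the closed fingertips near (255,223) and the bottle cap at (282,218). I'll cross-check the tab by back-projecting that pixel.

```bash
cat >> h.py <<'E'
def ray(p,uv,z):
    R=cv2.Rodrigues(np.array(p["rvec"],float))[0];C=-R.T@np.array(p["tvec"],float).ravel()
    d=R.T@np.linalg.inv(p["camera_matrix"])@[uv[0],uv[1],1];return C+d*(z-C[2])/d[2]
E
python3 - <<'E'
from h import *
p=ctrl.get_image("wrist")
print(ray(p,(239,167),184),ray(p,(281,218),130))
tool([522.5,-192,205],-.176)
E
```

```text
[ 521.82215649 -191.22380225  184.        ] [ 554.49707213 -267.46285917  130.        ]
t 6.48 tcp [ 530.4 -210.7  291.7] F [0.6 0.8 0.3] w 1 q [-0.4   0.23  1.67  0.    1.21 -0.21]
tool shift [-13.5 -17.1  86.3]
tool turn [ 0.003 -0.025 -0.013]
```

```bash
python3 -m handwheel '[[[0,-0.02,-0.01],[-4,-4,5],0],[[0,0,0],[-4,-4,5],0],[[0,0,0],[-4,-4,10],0],[[0,0,0],[-2,-3,10],0],[[0,0,0],[0,0,10],0],[[0,0,0],[0,0,10],0],[[0,0,0],[0,0,10],0],[[0,0,0],[0,0,10],0],[[0,0,0],[0,0,0],0],[[0,0,0],[0,0,0],0]]'
python3 - <<'E'
from h import *
p=ctrl.get_image("wrist");save(p,"c.png")
tool([522,-194,195],-.176)
tool([522,-194,195],-.176)
E
```

```text
t: 7.32
ee_pos: [518.6, -191.4, 215.2]
orientation: [3.125, -0.278, 0.007]
ft_force: [0.6, -0.4, 0.0]
width: 0.7
t 7.37 tcp [ 518.5 -191.3  215.1] F [-0.2 -0.3 -0.3] w 1 q [-0.37  0.29  1.78 -0.    1.07 -0.19]
tool shift [ 3.9  1.9 20.2]
tool turn [ 0.004 -0.005 -0.001]
t 7.37 tcp [ 518.5 -191.3  215.1] F [-0.2 -0.3 -0.3] w 1 q [-0.37  0.29  1.78 -0.    1.07 -0.19]
tool shift [ 3.9  1.9 20.2]
tool turn [ 0.004 -0.005 -0.001]
```

View pics/c.png

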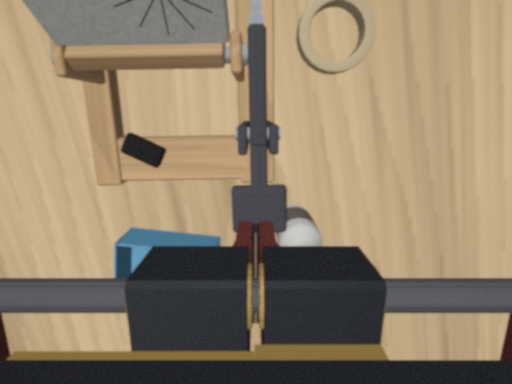

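The fingertips at (255,228) are over the tab, which spans (233–286, 185–235). Descending and pressing.

```bash
python3 -m handwheel '[[[0,0,0],[2,1,5],0],[[0,0,0],[1,1,5],0],[[0,0,0],[1,0,5],0],[[0,0,0],[0,0,4],0],[[0,0,0],[0,0,4],0],[[0,0,0],[0,0,3],0],[[0,0,0],[0,0,3],0],[[0,0,0],[0,0,3],0],[[0,0,0],[0,0,3],0],[[0,0,0],[0,0,3],0]]'
python3 -c "
from h import *
tool([522,-195,173],-.176)"
```

```text
t: 8.2
ee_pos: [524.5, -195.6, 175.5]
orientation: [3.124, -0.278, 0.014]
ft_force: [-0.8, -0.3, -0.0]
width: 0.6
t 8.2 tcp [ 524.5 -195.6  175.5] F [-0.8 -0.3 -0. ] w 1 q [-0.38  0.35  1.8  -0.    0.99 -0.2 ]
tool shift [-2.6 -0.1  2.4]
tool turn [ 0.005 -0.009 -0.002]
```

Run:
```python
from h import *
p=ctrl.get_image("wrist");save(p,"d.png")
s=ctrl.get_image("scene");cv2.imwrite("pics/ds.png",cv2.resize(cv2.cvtColor(s["pixels"],cv2.COLOR_RGB2BGR)[150:260,120:260],None,fx=5,fy=5))
tool([522,-195,173],-.176)
```

```text
t 8.3 tcp [ 524.1 -195.4  175.2] F [ 0.1 -0.2 -0. ] w 1 q [-0.38  0.35  1.8  -0.    0.99 -0.2 ]
tool shift [-2.2 -0.1  2.1]
tool turn [ 0.004 -0.008 -0.002]
```

View pics/d.png

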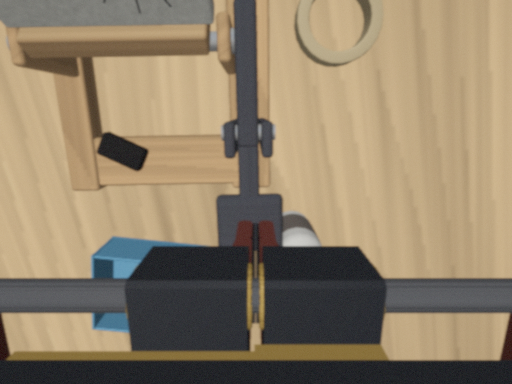

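View pics/ds.png

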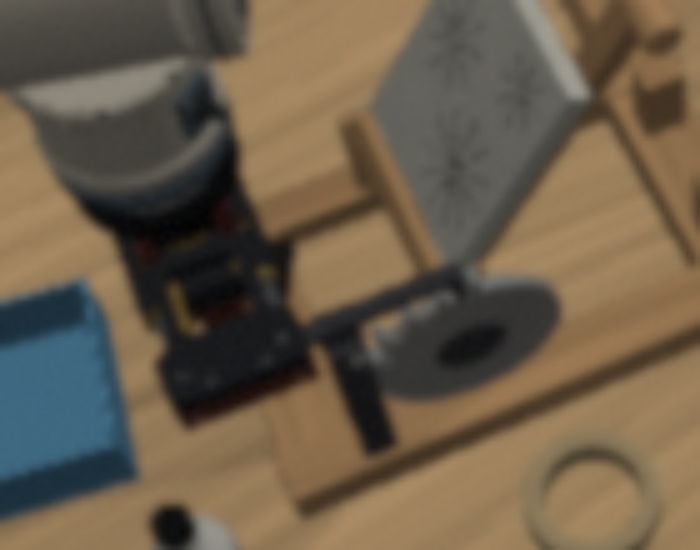

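The tips look to be on the tab, but there is no force yet. I'll press on to the stop and watch the force.

```bash
python3 -m handwheel '[[[0,0,0],[-1,0,2],0],[[0,0,0],[-1,0,2],0],[[0,0,0],[0,0,2],0],[[0,0,0],[0,0,2],0],[[0,0,0],[0,0,2],0],[[0,0,0],[0,0,2],0],[[0,0,0],[0,0,2],0],[[0,0,0],[0,0,2],0],[[0,0,0],[0,0,2],0],[[0,0,0],[0,0,2],0]]'
python3 -c "
from h import *
tool([522,-195,173],-.176)"
```

```text
t: 9.13
ee_pos: [522.8, -195.9, 154.3]
orientation: [3.123, -0.278, 0.015]
ft_force: [-2.6, -2.9, 6.6]
width: 0.4
t 9.13 tcp [ 522.8 -195.9  154.3] F [-2.6 -2.9  6.6] w 0 q [-0.38  0.37  1.82 -0.    0.94 -0.2 ]
tool shift [ -0.7  -0.6 -18.7]
tool turn [ 0.006 -0.01  -0.001]
```

Run:
```python
from h import *
p=ctrl.get_image("wrist");save(p,"e.png")
s=ctrl.get_image("scene");cv2.imwrite("pics/es.png",cv2.resize(cv2.cvtColor(s["pixels"],cv2.COLOR_RGB2BGR)[150:260,120:260],None,fx=5,fy=5,interpolation=cv2.INTER_CUBIC))
s=ctrl.get_image("top");cv2.imwrite("pics/et.png",cv2.resize(cv2.cvtColor(s["pixels"],cv2.COLOR_RGB2BGR)[150:260,280:420],None,fx=5,fy=5,interpolation=cv2.INTER_CUBIC))
tool([522,-195,173],-.176)
```

```text
t 9.28 tcp [ 522.8 -195.5  154.2] F [ 0.5 -0.6  0.3] w 1 q [-0.38  0.37  1.82 -0.    0.94 -0.2 ]
tool shift [ -0.7  -0.2 -18.8]
tool turn [ 0.005 -0.01  -0.002]
```

View pics/e.png

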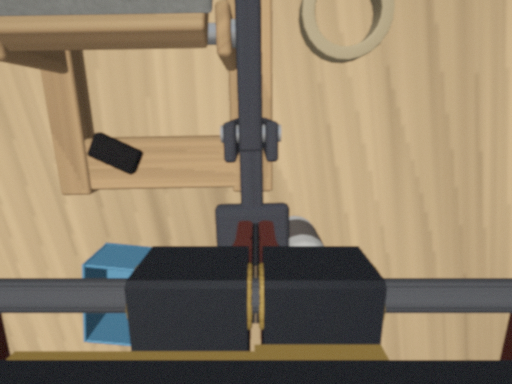

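View pics/es.png

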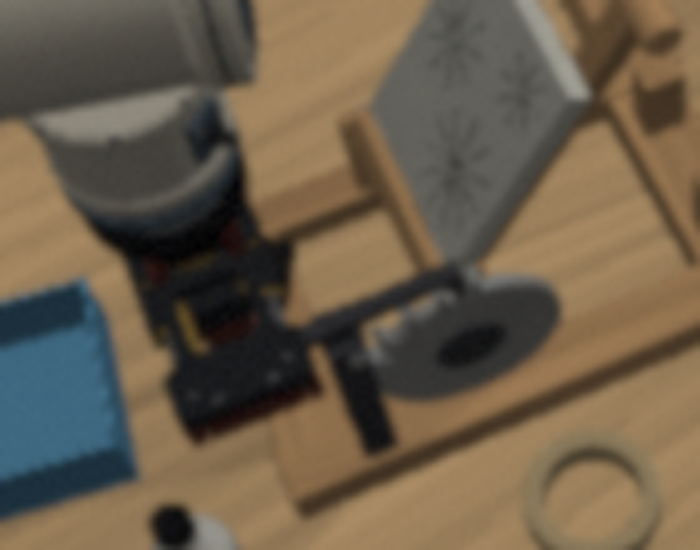

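View pics/et.png

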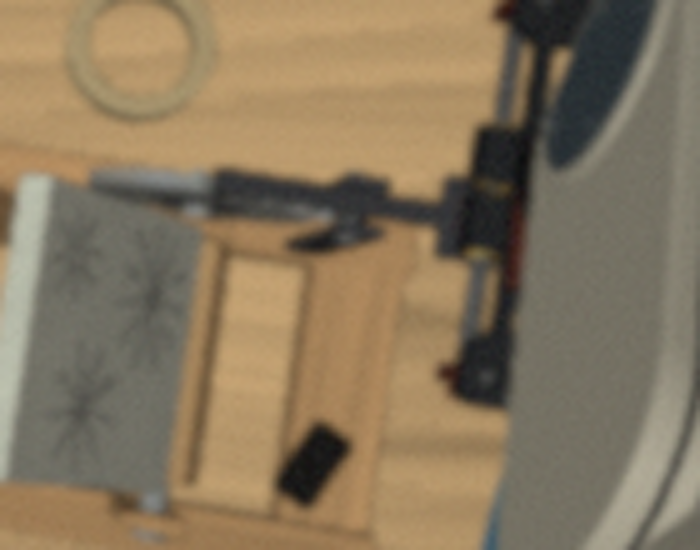

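Run:
```python
from h import *
p=ctrl.get_image("wrist")
o=ctrl.get_obs();R=cv2.Rodrigues(o["orientation"])[0]
K=p["camera_matrix"];print(K[0,0],K[:2,2])
Rc=cv2.Rodrigues(np.array(p["rvec"]))[0];C=-Rc.T@np.array(p["tvec"]).ravel()
print("cam in tool",(R.T@(C-o["ee_pos"])).round(1), (R.T@Rc.T).round(3).tolist())
for q in([0,0,8],[0,-10,8],[0,10,8],[13.5,-10,8],[-13.5,-10,8]): print(q,proj(p,o["ee_pos"]+R@q))
g=cv2.cvtColor(p["pixels"],cv2.COLOR_RGB2GRAY)
im=cv2.resize(p["pixels"][170:260,190:320,::-1],None,fx=6,fy=6,interpolation=cv2.INTER_CUBIC);im=cv2.convertScaleAbs(im,alpha=1.8,beta=20);cv2.imwrite("pics/ez.png",im)
for q in ["pawl_tab"]:
    print([(round(a["score"],2),w(p,a["position"]).round(0)) for a in ctrl.spot_point(p,q)])
print(ray(p,(252,205),164),ray(p,(216,205),164),ray(p,(288,205),164))
```

```text
321.9943156005777 [255.16733962 194.52043195]
cam in tool [   0.   -66.6 -191.2] [[1.0, -0.0, 0.0], [0.0, 0.97, 0.245], [-0.0, -0.245, 0.97]]
[0, 0, 8] [[255.03761954 218.78647281]]
[0, -10, 8] [[255.03479426 203.99329227]]
[0, 10, 8] [[255.04037954 233.23780404]]
[13.5, -10, 8] [[276.03184914 203.98984541]]
[-13.5, -10, 8] [[234.03697649 203.99673925]]
[]
[ 523.53310384 -180.76573935  164.        ] [ 502.81456256 -176.97441348  164.        ] [ 544.30139843 -184.56616966  164.        ]
```

View pics/ez.png

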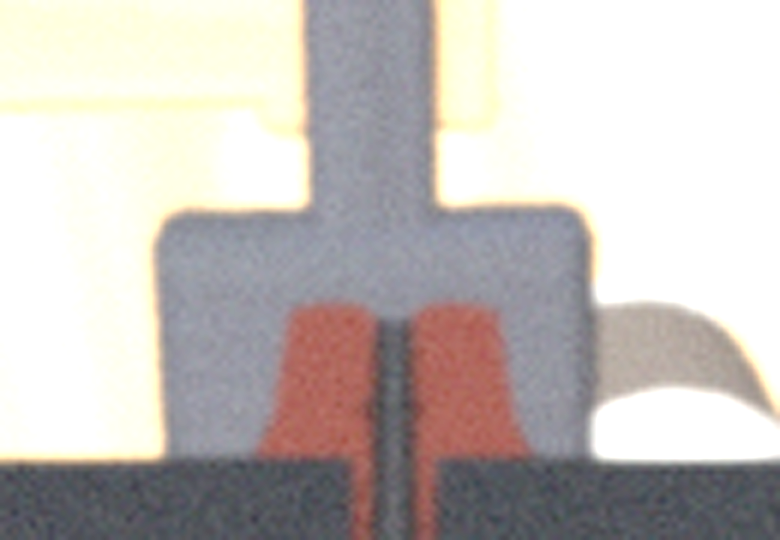

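The images leave the pawl angle ambiguous. Since the pawl stays where it is put, I'll lift off and look at it clear of the tool.

```bash
python3 -m handwheel '[[[0,0,0],[0,0,-8],0],[[0,0,0],[0,0,-15],0],[[0,0,0],[0,0,-15],0],[[0,0,0],[0,0,-15],0],[[0,0,0],[0,0,-15],0],[[0,0,0],[0,0,-15],0],[[0,0,0],[0,0,-15],0],[[0,0,0],[0,0,-15],0],[[0,0,0],[0,0,-15],0],[[0,0,0],[0,0,0],0]]'
python3 - <<'E'
from h import *
for c in ["wrist","scene","top"]:
    p=ctrl.get_image(c);save(p,"f_%s.png"%c)
    print([(round(a["score"],2),w(p,a["position"]).round(0)) for a in ctrl.spot_point(p,"pawl_tab")])
    if c=="scene": cv2.imwrite("pics/fs.png",cv2.resize(p["pixels"][150:260,120:260,::-1],None,fx=5,fy=5,interpolation=cv2.INTER_CUBIC))
tool([522,-195,173],-.176)
E
```

```text
t: 10.22
ee_pos: [520.3, -191.7, 291.0]
orientation: [3.128, -0.279, 0.01]
ft_force: [0.8, 0.7, 0.3]
width: 0.8
[(0.93, array([ 522., -193.,  185.]))]
[(0.95, array([ 522., -194.,  181.]))]
[(0.78, array([ 522., -189.,  189.]))]
t 10.52 tcp [ 518.1 -191.1  286.3] F [-0.3 -0.7  0.3] w 0 q [-0.38  0.22  1.7   0.    1.23 -0.2 ]
tool shift [  4.5   3.2 113.3]
tool turn [-0.001  0.001 -0.002]
```

View pics/f_wrist.png

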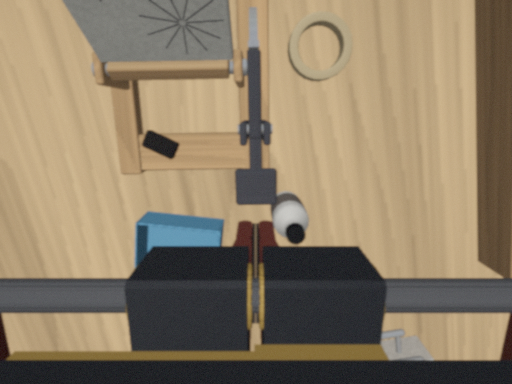

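View pics/fs.png

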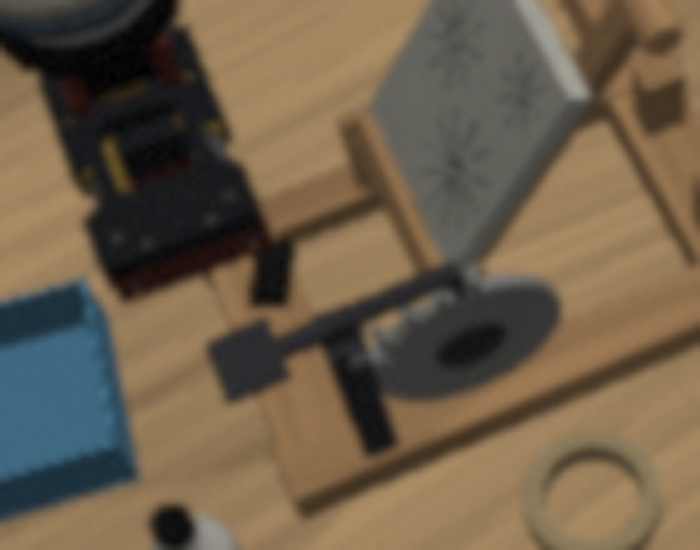

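Run:
```python
import cv2,numpy as np
a=cv2.imread("pics/scene0.png")[190:250,150:240];b=cv2.imread("pics/f_scene.png")[190:250,150:240]
f=lambda i:cv2.resize(i,None,fx=4.3,fy=4.3,interpolation=cv2.INTER_CUBIC)
c=cv2.imread("pics/top0.png")[165:215,310:410];d=cv2.imread("pics/f_top.png")[165:215,310:410]
g=lambda i:cv2.resize(i,(387,200),interpolation=cv2.INTER_CUBIC)
cv2.imwrite("pics/cmp.png",cv2.convertScaleAbs(np.vstack([np.hstack([f(a),f(b)]),np.hstack([g(c),g(d)])]),alpha=1.5))
```

```text
(no output)
```

View pics/cmp.png

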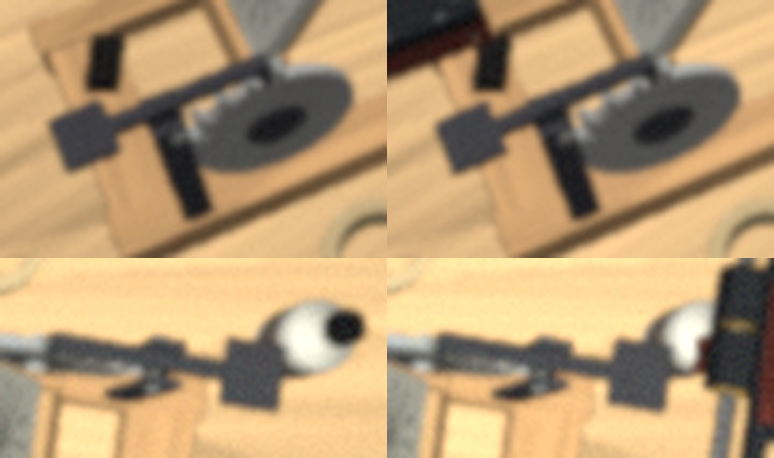

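Run:
```python
from h import *
p=ctrl.get_image("wrist")
g=cv2.cvtColor(p["pixels"],cv2.COLOR_RGB2GRAY)
print("row185 dark cols",np.where(g[185,200:300]<75)[0][[0,-1]]+200, "col245 dark rows",np.where(g[150:215,243]<75)[0][[0,-1]]+150,np.where(g[150:215,268]<75)[0][[0,-1]]+150)
o,th=[464,-4],1.393
def tab(a):
    L=[]
    for x,y in((-35,20),(-35,-20),(-71,-20),(-71,20)):
        z=26
        L.append([-125+x*np.cos(a)-z*np.sin(a),-89+y,158+z*np.cos(a)+x*np.sin(a)])
    return L
for a in(0,.1,.2,.3,.4): print(a,proj(p,E(o,th,tab(a))).round(0).tolist())
print("pivot",proj(p,E(o,th,[-125,-89,158])))
cv2.imwrite("pics/fz.png",cv2.convertScaleAbs(cv2.resize(p["pixels"][110:215,190:320,::-1],None,fx=5.5,fy=5.5,interpolation=cv2.INTER_CUBIC),alpha=1.8,beta=20))
tool([522,-195,173])
```

```text
row185 dark cols [241 278] col245 dark rows [171 204] [171 204]
0 [[236.0, 172.0], [280.0, 172.0], [279.0, 209.0], [237.0, 209.0]]
0.1 [[237.0, 173.0], [279.0, 173.0], [278.0, 209.0], [237.0, 209.0]]
0.2 [[237.0, 175.0], [279.0, 175.0], [278.0, 208.0], [238.0, 208.0]]
0.3 [[237.0, 176.0], [279.0, 176.0], [277.0, 207.0], [238.0, 207.0]]
0.4 [[237.0, 176.0], [278.0, 176.0], [277.0, 205.0], [239.0, 205.0]]
pivot [[257.86142418 131.4458683 ]]
t 10.57 tcp [ 518.2 -191.2  286.3] F [ 0.3 -0.1  0.2] w 0 q [-0.38  0.22  1.7   0.    1.23 -0.2 ]
tool shift [  4.4   3.2 113.3]
```

View pics/fz.png

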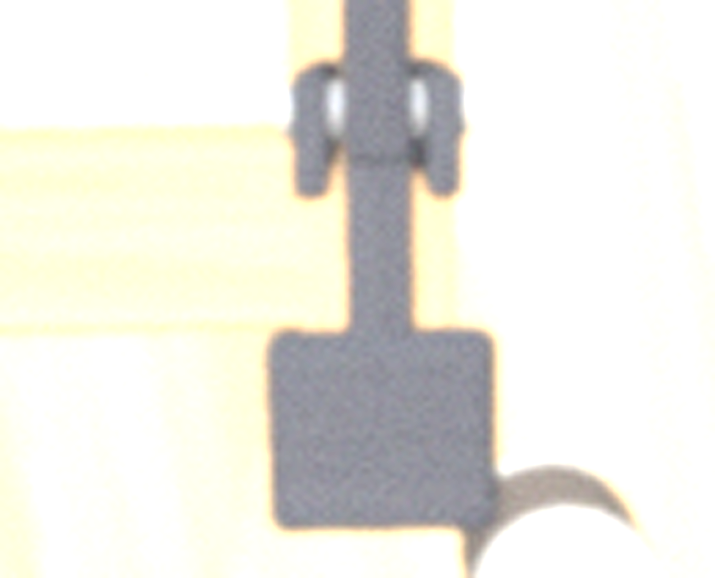

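Measured against the model, the pawl has turned only about 0.1 rad. Contact came with the TCP about 30 mm lower than the nominal tip length implies, so the closed tips end roughly 20–25 mm *behind* the TCP. I'll go back and press deeper, by force.

```bash
python3 -m handwheel '[[[0,0,0],[2,1,16],0],[[0,0,0],[2,1,16],0],[[0,0,0],[0,1,16],0],[[0,0,0],[0,0,16],0],[[0,0,0],[0,0,16],0],[[0,0,0],[0,0,16],0],[[0,0,0],[0,0,10],0],[[0,0,0],[0,0,8],0],[[0,0,0],[0,0,4],0],[[0,0,0],[0,0,0],0]]'
python3 -c "
from h import *
tool([523,-195,140],-.176)"
```

```text
t: 11.4
ee_pos: [519.8, -194.1, 158.2]
orientation: [-3.126, 0.279, 0.011]
ft_force: [-0.2, 0.4, -0.7]
width: 0.6
t 11.4 tcp [ 519.8 -194.1  158.2] F [-0.2  0.4 -0.7] w 1 q [-0.38  0.37  1.81  0.    0.97 -0.2 ]
tool shift [ 3.4  0.3 18.2]
tool turn [-0.002  0.007 -0.002]
```

```bash
python3 -m handwheel '[[[0,0,0],[2,0,2],0],[[0,0,0],[1,0,2],0],[[0,0,0],[0,0,2],0],[[0,0,0],[0,0,2],0],[[0,0,0],[0,0,2],0],[[0,0,0],[0,0,2],0],[[0,0,0],[0,0,2],0],[[0,0,0],[0,0,2],0],[[0,0,0],[0,0,2],0],[[0,0,0],[0,0,2],0]]'
python3 -c "
from h import *
p=ctrl.get_image('wrist');save(p,'g.png')
tool([523,-195,140],-.176)"
```

```text
t: 12.23
ee_pos: [524.3, -199.1, 143.5]
orientation: [3.125, -0.276, -0.002]
ft_force: [-3.5, -2.7, 5.9]
width: 0.2
t 12.28 tcp [ 524.2 -199.1  143.2] F [-3.1 -4.9  4.3] w 1 q [-0.38  0.4   1.81 -0.01  0.93 -0.2 ]
tool shift [-1.9 -3.8  3.2]
tool turn [ 0.005  0.001 -0.   ]
```

View pics/g.png

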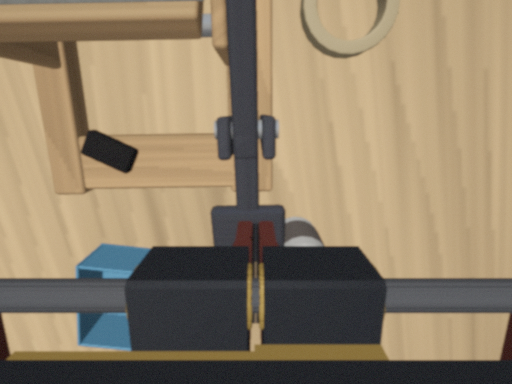

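```bash
python3 -m handwheel '[[[0,0,0],[0,-1,2],0],[[0,0,0],[0,-1,2],0],[[0,0,0],[0,-1,2],0],[[0,0,0],[0,-1,2],0],[[0,0,0],[0,-0.5,2],0],[[0,0,0],[0,-0.5,2],0],[[0,0,0],[0,-0.5,2],0],[[0,0,0],[0,0,2],0],[[0,0,0],[0,0,2],0],[[0,0,0],[0,0,2],0]]'
python3 -c "
from h import *
p=ctrl.get_image('wrist');save(p,'g2.png')
tool([523,-195,140],-.176)"
```

```text
t: 13.12
ee_pos: [526.0, -199.5, 136.7]
orientation: [3.115, -0.274, 0.006]
ft_force: [-9.6, 0.8, 22.8]
width: 0.4
t 13.17 tcp [ 526.  -199.5  136.7] F [-8.8  0.5 21.1] w 0 q [-0.38  0.4   1.82 -0.02  0.91 -0.19]
tool shift [-3.7 -3.9 -3.4]
tool turn [ 0.014 -0.005  0.001]
```

View pics/g2.png

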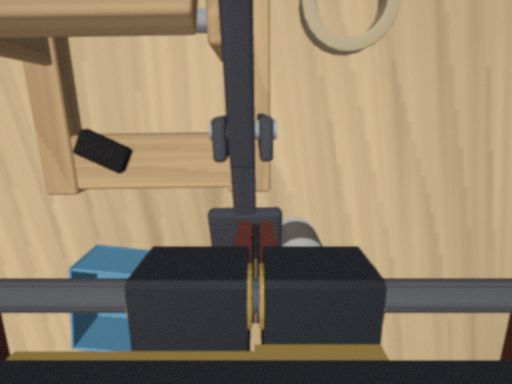

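The force rose to 22 N with little further travel, so it is at the stop. Lifting off to check.

```bash
python3 -m handwheel '[[[0,0,0],[0,0,-6],0],[[0,0,0],[0,0,-10],0],[[0,0,0],[0,0,-15],0],[[0,0,0],[0,0,-20],0],[[0,0,0],[0,0,-20],0],[[0,0,0],[0,0,-20],0],[[0,0,0],[0,0,-20],0],[[0,0,0],[0,0,-20],0],[[0,0,0],[0,0,-20],0],[[0,0,0],[0,0,0],0]]'
python3 - <<'E'
from h import *
for c in ["wrist","scene"]:
    p=ctrl.get_image(c);save(p,"h_%s.png"%c)
    print([(round(a["score"],2),w(p,a["position"]).round(0)) for a in ctrl.spot_point(p,"pawl_tab")])
    if c=="wrist":
        tool([522,-195,173],-.176)
        o,th=[464,-4],1.393
        for a in(0,.1,.2,.3,.4):
            L=[[-125+x*np.cos(a)-26*np.sin(a),-89+y,158+26*np.cos(a)+x*np.sin(a)] for x,y in((-35,20),(-35,-20),(-71,-20),(-71,20))]
            print(a,proj(p,E(o,th,L)).round(0).tolist())
        print("pivot",proj(p,E(o,th,[-125,-89,158])))
        wz=cv2.resize(p["pixels"][100:215,180:320,::-1],None,fx=5,fy=5,interpolation=cv2.INTER_CUBIC)
        cv2.imwrite("pics/hz.png",cv2.convertScaleAbs(wz,alpha=1.8,beta=20))
a=cv2.imread("pics/scene0.png")[190:250,150:240];b=cv2.imread("pics/h_scene.png")[190:250,150:240]
f=lambda i:cv2.resize(i,None,fx=4.3,fy=4.3,interpolation=cv2.INTER_CUBIC)
cv2.imwrite("pics/cmp2.png",cv2.convertScaleAbs(np.hstack([f(a),f(b)]),alpha=1.5))
E
```

```text
t: 14.0
ee_pos: [528.0, -193.8, 295.8]
orientation: [3.122, -0.275, 0.014]
ft_force: [0.4, -0.6, -1.0]
width: 0.4
[(0.61, array([ 523., -201.,  166.]))]
t 14.1 tcp [ 526.2 -193.3  292. ] F [-0.3 -0.1 -1. ] w 1 q [-0.37  0.22  1.68 -0.01  1.23 -0.19]
tool shift [ -4.4   1.7 119. ]
tool turn [ 0.006 -0.004  0.   ]
0 [[225.0, 168.0], [267.0, 168.0], [267.0, 204.0], [226.0, 204.0]]
0.1 [[225.0, 170.0], [267.0, 170.0], [266.0, 204.0], [226.0, 204.0]]
0.2 [[226.0, 171.0], [267.0, 171.0], [266.0, 204.0], [227.0, 204.0]]
0.3 [[226.0, 172.0], [266.0, 172.0], [266.0, 203.0], [227.0, 203.0]]
0.4 [[226.0, 173.0], [266.0, 173.0], [265.0, 201.0], [228.0, 201.0]]
pivot [[246.25270516 128.91533047]]
[(0.75, array([ 523., -199.,  156.]))]
```

View pics/hz.png

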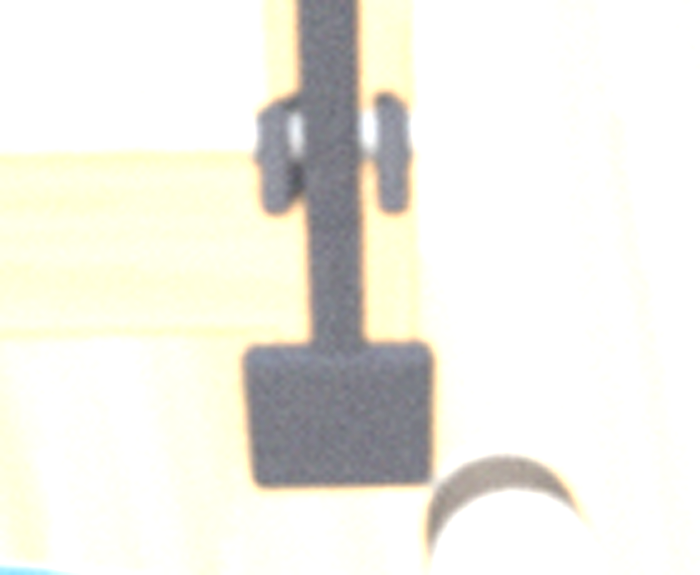

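View pics/cmp2.png

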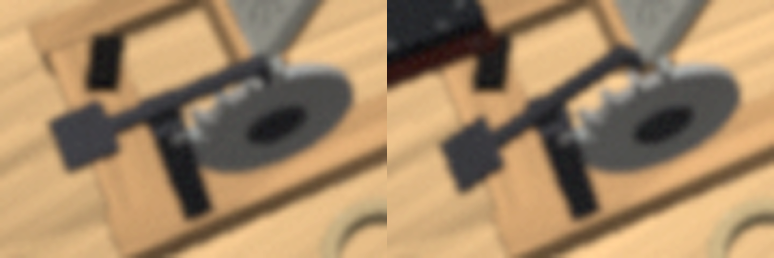

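The pawl is now clearly free: the network puts the tab at about z=160, and the nose at (620,60) in the comparison is well out of the teeth. Next I'll rise and go over the bar.

```bash
python3 -m handwheel '[[[0,0,0],[0,0,-25],0],[[0,0,0],[0,0,-25],0],[[0,0,0],[0,0,-25],0],[[0,0,0],[-10,-27,0],0],[[0,0,0],[-10,-27,0],0],[[0,0,0],[-10,-27,0],0],[[0,0,0],[-10,-27,0],0],[[0,0,0],[-10,-27,0],0],[[0,0,0],[-10,-27,0],0],[[0,0,0],[-10,-27,0],0]]'
python3 -c "
from h import *
tool([478,69,340],-.176)"
```

```text
t: 15.03
ee_pos: [483.0, 10.5, 351.2]
orientation: [3.128, -0.29, -0.043]
ft_force: [-0.0, 0.1, -0.9]
width: 0.3
t 15.03 tcp [483.   10.5 351.2] F [-0.   0.1 -0.9] w 0 q [-0.    0.07  1.73  0.    1.37  0.18]
tool shift [-15.4 -56.6  11.4]
tool turn [ 0.003  0.027 -0.009]
```

```bash
python3 -m handwheel '[[[0,0.02,0],[-3,-11,0],0],[[0,0,0],[-3,-11,0],0],[[0,0,0],[-3,-11,0],0],[[0,0,0],[-3,-11,0],0],[[0,0,0],[-2,-6,0],0],[[0,0,0],[0,0,0],0],[[0,0,0],[0,0,0],0],[[0,0,0],[0,0,0],0],[[0,0,0],[0,0,0],0],[[0,0,0],[0,0,0],0]]'
python3 - <<'E'
from h import *
tool([478,69,340],-.176)
for c in ["wrist","top","scene"]:
    p=ctrl.get_image(c);save(p,"i_%s.png"%c)
    print([(round(a["score"],2),w(p,a["position"]).round(0)) for a in ctrl.spot_point(p,"bar_mid")])
tool([478,69,340],-.176)
E
```

```text
t: 15.87
ee_pos: [471.7, 68.9, 339.4]
orientation: [3.125, -0.28, -0.042]
ft_force: [0.5, 0.4, -0.0]
width: 0.7
t 15.87 tcp [471.7  68.9 339.4] F [ 0.5  0.4 -0. ] w 1 q [0.12 0.06 1.76 0.   1.34 0.3 ]
tool shift [ 6.1 -1.2 -0.7]
tool turn [ 0.006  0.026 -0.003]
[(0.95, array([477.,  72., 301.]))]
[]
[(0.98, array([475.,  63., 301.]))]
t 16.17 tcp [471.8  69.3 339.8] F [-0.7 -0.4  0.4] w 0 q [0.12 0.06 1.76 0.   1.34 0.3 ]
tool shift [ 6.2 -0.8 -0.4]
tool turn [ 0.006  0.026 -0.002]
```

View pics/i_wrist.png

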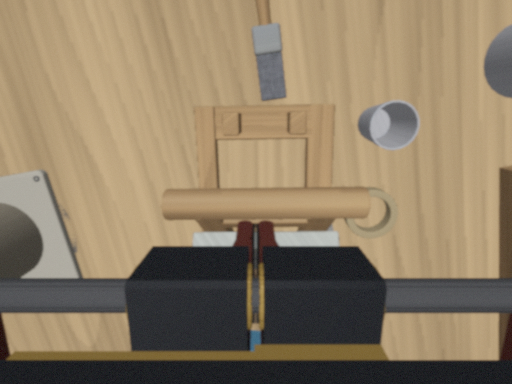

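View pics/i_scene.png

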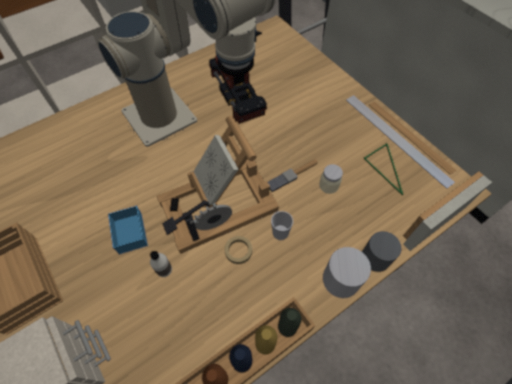

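The bar spans v 188–220 in the wrist picture and its centre agrees with (477,70,300), so the tips are over it. Descending towards contact.

```bash
python3 -m handwheel '[[[0,0.02,0],[3,-1,8],0],[[0,0,0],[2,0,8],0],[[0,0,0],[1,0,5],0],[[0,0,0],[0,0,4],0],[[0,0,0],[0,0,4],0],[[0,0,0],[0,0,4],0],[[0,0,0],[0,0,4],0],[[0,0,0],[0,0,4],0],[[0,0,0],[0,0,4],0],[[0,0,0],[0,0,4],0]]'
python3 -c "
from h import *
p=ctrl.get_image('wrist');save(p,'j.png')
tool([478,69,286],-.176)"
```

```text
t: 17.0
ee_pos: [478.4, 68.8, 287.9]
orientation: [3.124, -0.28, -0.009]
ft_force: [-0.4, 1.3, 0.0]
width: -0.1
t 17.05 tcp [477.9  68.7 287.1] F [-0.9 -0.4 -1.1] w 0 q [ 0.12  0.11  1.83 -0.    1.21  0.3 ]
tool shift [ 0.  -0.3  1.1]
tool turn [ 0.006  0.006 -0.003]
```

View pics/j.png

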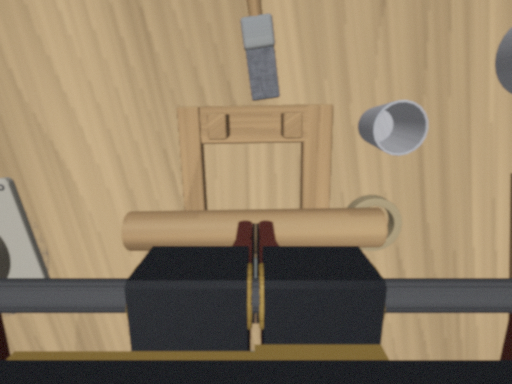

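No contact yet at TCP z 287, which agrees with the short tips. Now I'll push along the arc, with easel +x as tool −y.

```bash
python3 -m handwheel '[[[0,0,0],[0,0,3],0],[[0,0,0],[0,0,3],0],[[0,0,0],[0,-1,3],0],[[0,0,0],[0,-3,4],0],[[0,0,0],[0,-4,4],0],[[0,0,0],[0,-4,4],0],[[0,0,0],[0,-4,4],0],[[0,0,0],[0,-4,4],0],[[0,0,0],[0,-4,4],0],[[0,0,0],[0,-4,4],0]]'
python3 - <<'E'
from h import *
tool([478,69,286],-.176)
for c in ["wrist","scene"]:
    p=ctrl.get_image(c);save(p,"k_%s.png"%c)
    print([(round(a["score"],2),w(p,a["position"]).round(0)) for a in ctrl.spot_point(p,"bar_mid")])
E
```

```text
t: 17.88
ee_pos: [484.0, 104.4, 255.2]
orientation: [-3.119, 0.283, 0.004]
ft_force: [-2.4, 1.6, 4.4]
width: 0.6
t 17.88 tcp [484.  104.4 255.2] F [-2.4  1.6  4.4] w 1 q [0.18 0.16 1.85 0.01 1.13 0.36]
tool shift [  0.3  35.6 -31.2]
tool turn [-0.009  0.003 -0.005]
[]
[]
```

View pics/k_wrist.png

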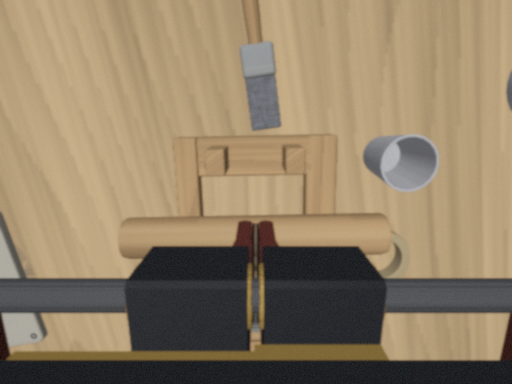

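```bash
python3 -m handwheel '[[[0,0,0],[0,-5.4,6.2],0],[[0,0,0],[0,-5.2,6.4],0],[[0,0,0],[0,-5,6.6],0],[[0,0,0],[0,-4.8,6.8],0],[[0,0,0],[0,-4.6,7],0],[[0,0,0],[0,-4.3,7],0],[[0,0,0],[0,-4,7.2],0],[[0,0,0],[0,-3.8,7.4],0],[[0,0,0],[0,-3.6,7.6],0],[[0,0,0],[0,-3.4,7.6],0]]'
python3 - <<'E'
from h import *
tool([490,145,200],-.176)
for c in ["wrist","scene"]:
    p=ctrl.get_image(c);save(p,"l_%s.png"%c)
    print([(round(a["score"],2),w(p,a["position"]).round(0)) for a in ctrl.spot_point(p,"bar_mid")])
E
```

```text
t: 18.92
ee_pos: [495.2, 152.2, 181.9]
orientation: [-3.116, 0.286, -0.005]
ft_force: [0.4, 2.0, 1.7]
width: 0.5
t 18.92 tcp [495.2 152.2 181.9] F [0.4 2.  1.7] w 0 q [0.27 0.28 1.88 0.01 0.97 0.44]
tool shift [ -3.8   7.8 -18.3]
tool turn [-0.012 -0.002 -0.007]
[(0.93, array([492., 156., 200.]))]
[(0.88, array([491., 149., 199.]))]
```

View pics/l_wrist.png

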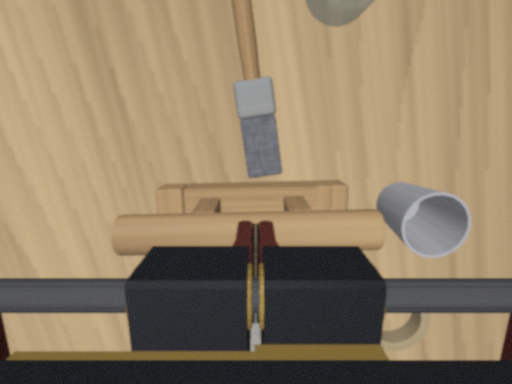

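View pics/l_scene.png

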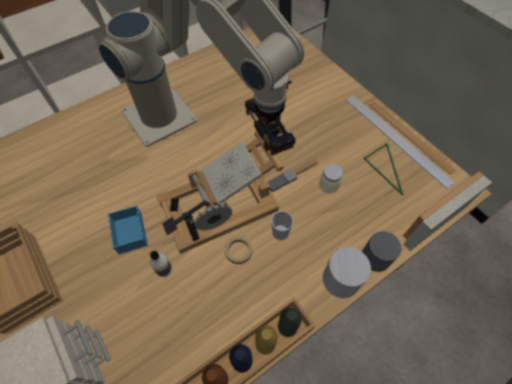

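```bash
python3 -m handwheel '[[[0,0,0],[0,-3,8],0],[[0,0,0],[0,-3,8],0],[[0,0,0],[0,-2.6,8.5],0],[[0,0,0],[0,-2.3,8.5],0],[[0,0,0],[0,-2,8.5],0],[[0,0,0],[0,-1.6,8.5],0],[[0,0,0],[0,-1.3,8.5],0],[[0,0,0],[0,-1,8.5],0],[[0,0,0],[0,-0.7,8],0],[[0,0,0],[0,-0.4,5],0]]'
python3 - <<'E'
from h import *
tool([496,174,85],-.176)
for c in ["wrist","scene"]:
    p=ctrl.get_image(c);save(p,"m_%s.png"%c)
    print([(round(a["score"],2),w(p,a["position"]).round(0)) for a in ctrl.spot_point(p,"bar_mid")])
E
```

```text
t: 19.95
ee_pos: [500.1, 171.7, 95.7]
orientation: [-3.116, 0.287, -0.009]
ft_force: [0.4, 0.3, 1.4]
width: 0.6
t 19.95 tcp [500.1 171.7  95.7] F [0.4 0.3 1.4] w 1 q [0.3  0.42 1.92 0.01 0.79 0.48]
tool shift [-4.5 -1.4 10.6]
tool turn [-0.013 -0.005 -0.007]
[(0.71, array([495., 176., 116.]))]
[(0.97, array([491., 171., 116.]))]
```

View pics/m_wrist.png

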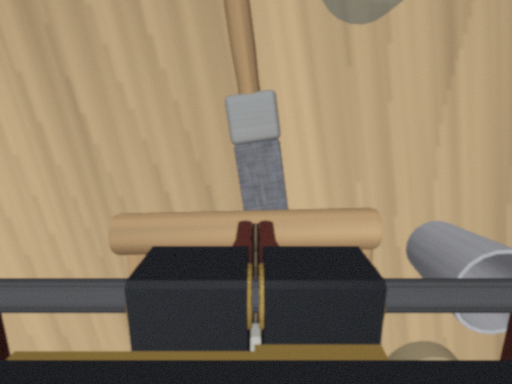

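View pics/m_scene.png

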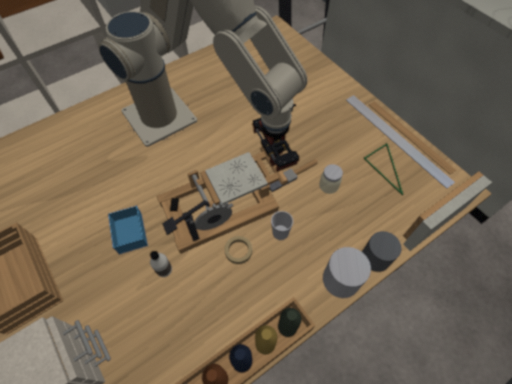

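About 16 mm remain (bar axis at 116, target 100). Pressing slowly to the stop.

```bash
python3 -m handwheel '[[[0,0,0],[0,-0.3,3],0],[[0,0,0],[0,-0.3,3],0],[[0,0,0],[0,0,3],0],[[0,0,0],[0,0,3],0],[[0,0,0],[0,0,2],0],[[0,0,0],[0,0,2],0],[[0,0,0],[0,0,2],0],[[0,0,0],[0,0,2],0],[[0,0,0],[0,0,2],0],[[0,0,0],[0,0,2],0]]'
python3 - <<'E'
from h import *
tool([496,174,85],-.176)
p=ctrl.get_image("scene")
print([(round(a["score"],2),w(p,a["position"]).round(0)) for a in ctrl.spot_point(p,"bar_mid")])
tool([496,174,85],-.176)
E
```

```text
t: 20.98
ee_pos: [501.9, 172.7, 82.8]
orientation: [-3.114, 0.287, -0.015]
ft_force: [-8.4, -2.3, 24.1]
width: 0.1
t 20.98 tcp [501.9 172.7  82.8] F [-8.4 -2.3 24.1] w 0 q [0.3  0.44 1.92 0.01 0.76 0.48]
tool shift [-6.  -0.2 -2.3]
tool turn [-0.015 -0.008 -0.008]
[(0.56, array([491., 168., 102.])), (0.48, array([ 386., -302.,   -2.]))]
t 21.08 tcp [501.9 172.7  82.8] F [-9.4 -2.4 24.7] w 1 q [0.3  0.44 1.92 0.01 0.76 0.48]
tool shift [-6.1 -0.3 -2.3]
tool turn [-0.015 -0.008 -0.008]
```

24 N with the bar axis at about 101 mm means it is at the hard stop. Lifting away.

```bash
python3 -m handwheel '[[[0,0,0],[0,0,0],0],[[0,0,0],[0,0,0],0],[[0,0,0],[0,0,-5],0],[[0,0,0],[0,0,-10],0],[[0,0,0],[0,0,-20],0],[[0,0,0],[0,0,-25],0],[[0,0,0],[0,-10,-25],0],[[0,0,0],[0,-10,-25],0],[[0,0,0],[0,-10,-25],0],[[0,0,0],[0,0,0],0]]'
python3 - <<'E'
from h import *
for c in ["wrist","scene","top"]:
    p=ctrl.get_image(c);save(p,"n_%s.png"%c)
    for q in ["bar_mid","pawl_tab","canvas"]:
        print(c,q,[(round(a["score"],2),w(p,a["position"]).round(0)) for a in ctrl.spot_point(p,q)])
    if c!="wrist":
        for q in ["tub","tape","tin","bottle","jar","brush","eraser"]:
            print(c,q,[(round(a["score"],2),w(p,a["position"]).round(0).tolist()) for a in ctrl.spot_point(p,q)[:1]])
    if c=="scene":cv2.imwrite("pics/ns.png",cv2.resize(p["pixels"][120:280,100:320,::-1],None,fx=3.5,fy=3.5,interpolation=cv2.INTER_CUBIC))
tool([496,174,85],-.176)
E
```

```text
t: 21.92
ee_pos: [504.9, 200.2, 226.8]
orientation: [-3.116, 0.289, -0.01]
ft_force: [1.6, -0.1, 1.3]
width: 0.1
wrist bar_mid [(0.73, array([495., 180.,  99.]))]
wrist pawl_tab []
wrist canvas [(0.7, array([478.,  46., 110.]))]
scene bar_mid [(0.79, array([491., 171., 101.]))]
scene pawl_tab [(0.8, array([ 522., -200.,  160.])), (0.31, array([ 385., -301.,   -1.]))]
scene canvas [(0.65, array([474.,  51., 107.])), (0.21, array([ 400., -142.,   37.]))]
scene tub [(0.61, [385.0, -301.0, 2.0])]
scene tape [(0.56, [632.0, -60.0, -2.0])]
scene tin [(0.59, [492.0, 170.0, 102.0])]
scene bottle [(0.62, [557.0, -272.0, 3.0])]
scene jar [(0.73, [614.0, 326.0, 2.0])]
scene brush [(0.88, [507.0, 252.0, -0.0])]
scene eraser [(0.41, [402.0, -141.0, 35.0])]
top bar_mid [(0.64, array([495., 172.,  99.]))]
top pawl_tab [(0.58, array([ 514., -193.,  168.]))]
top canvas [(0.88, array([470.,  48., 108.]))]
top tub [(0.93, [385.0, -302.0, 2.0])]
top tape [(0.64, [635.0, -57.0, -2.0])]
top tin [(0.85, [655.0, 84.0, 1.0])]
top bottle [(0.93, [554.0, -271.0, 3.0])]
top jar []
top brush [(0.22, [634.0, -56.0, 0.0])]
top eraser [(0.58, [399.0, -143.0, 39.0])]
t 23.22 tcp [501.6 198.  221.3] F [ 0.2 -0.  -0.1] w 0 q [0.35 0.26 1.8  0.01 1.08 0.53]
tool shift [ -0.8  25.8 136.1]
tool turn [-0.008  0.002 -0.01 ]
```

View pics/ns.png

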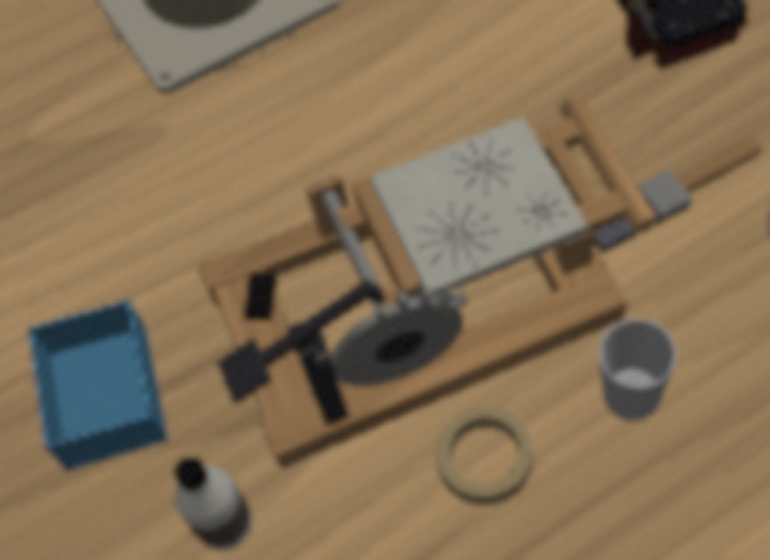

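View pics/n_wrist.png

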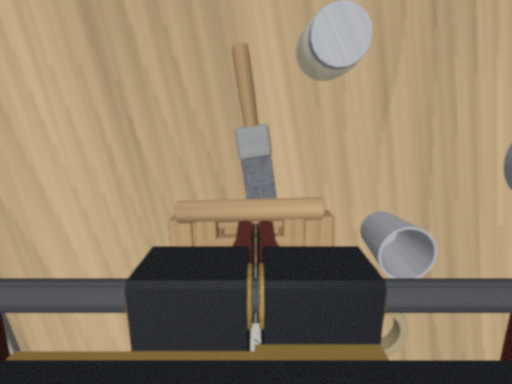

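The mast lies flat with the bar axis at about 100 mm, the pawl is free, and nothing else has moved. Handing in.

```bash
python3 -c "
from workcell import ctrl
print(ctrl.close_job())"
```

```text
the job is handed in; nothing more can be done
None
```

I pressed the pawl's thumb tab down to its stop and then pushed the mast down by its bar until it lay flat. I then lifted clear and handed the job in at about 23 s; the hand-in reported no verdict.

**Last checks**
- **Mast:** the bar axis is at 99–101 mm in all three cameras, where flat is 100 mm. The last push met 24 N at the hard stop.
- **Pawl:** the scene camera puts the tab about 24 mm lower than at the start, with the nose clear of the teeth. The top camera said about 20 mm, with lower confidence.
- **Canvas:** I saw no sign of contact, but I did not measure it directly.
- **Other things:** the tub, tape, tin, bottle, jar, brush and eraser are all within a few mm of where they started. The jar and brush were confirmed by the scene camera only and the tin by the top camera only. For the tin the scene network reported the bar instead, though the tin stands upright in that picture.
- **Robot:** it touches nothing, with the wrist force near zero.

**What went wrong or disagreed**
- **First press:** it stopped at about 0.1 rad. The closed fingertips made contact about 30 mm sooner than the stated tool length implies; I saw this on lifting off and pressed again with force feedback.
- **Easel fit:** my first fit put the bar about 8 mm off, because one detection was wrong. I used the measured bar position instead.

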